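Clear the fixture and hold the bar against the sprung fence

TASK

Take the wooden scraper block by its rib and sweep the three loose punch slugs off the side of the fixture's bed plate onto the bench, so that nothing gets trapped under or behind the bar. Then, with the same block, push the dark flat bar flat and roughly centred against the sprung fence plate until the gauge pointer stands in the middle of the green zone, never driving the plate to its stop, and keep it there steadily as a third hand for fastening: finish while still gripping the block and pressing. Do not touch the slugs with the fingers, and leave the oil can, scriber tin, nut and C-clamp alone.

Things in the scene. Friction and masses are not known exactly. Their poses are not given: they have to be found in the camera images.
- jig: Fixed fixture. Grey bed plate, x -140 to 94 mm, y -110 to 110 mm, top at z = 16 mm; both y sides open, a 16 mm step down to the bench. Origin on the bench top; x points from the open front to the fence, y along the fence. Blue fence housing on it: x 64 to 94, y -70 to 70, up to z = 48 mm, with a white, a green and a red gauge zone on top.
- fence_plate (a joint): Travel (m) of the sprung fence plate toward the jig's +x: 0 free, hard stop 0.024. Spring 600 N/m without preload. Its black pointer is in the green zone from 0.009 to 0.017 (5.4 to 10.2 N), middle 0.013 (7.8 N).
- plate_face (a point): Middle of the front face of the steel fence plate (120 mm along the jig's y, 8 mm thick, from 1 to 29 mm above the bed), 12 mm above the bed; moves with the plate. Free, it is at x = 30 mm, y = 0 of the jig. Axes as the jig's.
- bar: Loose dark steel flat bar, 26 mm wide (own x) x 165 mm long (own y) x 9 mm thick, about 0.28 kg, lying on the bed in front of the fence plate and nearly parallel to it, with a lane of about 77 mm between the two, in which the slugs lie. Origin at the centre of its underside.
- bar_center (a point): Centre of the flat bar, 4.5 mm above its underside. Axes as the bar's.
- scraper_grip (a point): Centre of the rib of the loose scraper block, 40 mm above its underside. Block about 0.15 kg: sole 50 (own x) x 90 (own y) x 20 mm high of pale yellow wood; on its middle an orange-brown wooden rib 24 mm thick (x), 80 mm long (y), from 20 to 60 mm above the underside. It starts upright on the bench right of the fixture. Axes as the block's.
- slug_1_center (a point): Centre of a loose copper-coloured punch slug, a disc 18 mm in diameter and 8 mm high, lying flat on the bed in the lane between bar and fence plate (its centre is then 20 mm above the bench; 4 mm when it lies on the bench).
- slug_2_center (a point): Centre of a loose copper-coloured punch slug, a disc 18 mm in diameter and 8 mm high, lying flat on the bed in the lane between bar and fence plate (its centre is then 20 mm above the bench; 4 mm when it lies on the bench).
- slug_3_center (a point): Centre of a loose copper-coloured punch slug, a disc 18 mm in diameter and 8 mm high, lying flat on the bed in the lane between bar and fence plate (its centre is then 20 mm above the bench; 4 mm when it lies on the bench).
- oil_can: Bystander: green oil can, 68 x 85 x 176 mm, origin at the centre of its underside.
- scriber_tin: Bystander: yellow tin with scribers, 69 mm wide, 128 mm high, origin at the centre of its underside.
- nut: Bystander: dark hexagon nut, 24 x 27 x 19 mm, origin at the centre of its underside.
- c_clamp: Bystander: dark C-clamp lying flat, 108 x 118 x 13 mm, origin at the centre of its underside.

How it is judged:
By the outcome, as a careful person would: the job done as asked, in the order asked, and still so for the second after the job is handed in, while the arm keeps its last pose, push and grip.
It also fails if it takes over 61 s, if anything falls off the work surface, if the arm or the gripper's body presses on something with over 40 N, if the wrist force passes 120 N, or if a joint passes its speed limit or range.

ROBOT

A 6-joint arm with a two-finger parallel gripper is mounted at the origin on a cart in front of the work surface, level with it; the furniture and walls round the work are solid. World frame = base frame: x ahead of the robot, y to its left, z up, the work surface at z = 0. Lengths are in m, angles in rad, forces in N, time in s.
With the tool pointing down it reaches from about 0.425 to 1.125 m from the base axis. Payload 14.9 kg.
Tool frame: the origin (TCP) lies at the centre of the arm's flange, where the gripper is bolted on; the fingertips stand 191 mm ahead of it and the grasp point (between the pads) lies 172 mm ahead of it; z points along the fingers, y is the line along which they close (so a half turn about z gives the same grasp; the last joint's range is limited). The gripper opens to 91 mm and grips with 3 to 60 N. Pads are 32 mm wide; open, the fingers measure 118 mm over their backs; the gripper's body (76 mm by 178 mm) begins 60 mm behind the grasp point.
Start: joints at [-1.346, 0.379, 1.734, -0, 1.028, -0.033], TCP at [0.178, -0.677, 0.405] pointing down, gripper open.
Joint ranges: [-2.77, 2.77], [-0.74, 2.19], [0, 2.66], [-1.06, 4.2], [0.31, 2.87], [-3.08, 3.08]. Speed limits (rad/s): [1.89, 1.89, 2.39, 3.14, 3.14, 3.14].

INTERFACE

Orientations are given as [roll, pitch, yaw] about the fixed x, y, z axes, in that order (R = Rz(yaw) Ry(pitch) Rx(roll)).
In Python, from station import manip gives the robot as it stands. The module is installed in compiled form; this text tells all that it offers.
- The arm moves only by the tool jog_arm, never from a script. Its argument "series" is a list of rows, each a list of 5 numbers: the finger opening in mm, from 0 to 91.2, then the shift along the tool's x, y, z in units of 25 mm (1.0 is 25 mm), then the turn about the tool's z in degrees. In form: [[gripper, dx, dy, dz, yaw], ...]. A call has 1 to 8 rows; each row is the pose to reach, as a shift and turn from the pose commanded when the call began, along the tool's axes at that moment; what a row does not reach only later rows make up. A row lasts 1/12 s, in which the tool goes at most 41.7 mm and 7.16 degrees, less where a joint would pass 70% of its speed; a pose out of reach is approached as far as the arm can. A call with a gripper value outside its range is refused whole. The fingers move at their own pace and stop on an object; "squeeze" is the grip in N (left out, the last holds). Time passes only in rows, so rows that repeat a pose let the fingers close. It gives the time, the measured TCP pose, the force, the opening and the grip force at its end, in the units of the state.
- manip.observe(): the state, without advancing time (a new reading comes with each control period).
- manip.get_image(name): name is "side" or "top" or "wrist"; returns a dict with "frame" (480x640x3 uint8, red, green, blue), "mtx" (3x3 intrinsics, pixels), "xyz" and "orientation" of the camera in the world; the wrist camera has in their place "hand_eye" (4x4, takes a point from camera to tool coordinates, whose origin is the TCP and whose axes are the flange's). Camera axes: x right, y up, looking along -z (the intrinsics and any distortion apply to the point x, -y, -z); pixel columns grow to the right and rows downward; lengths in m; the calibration is good to about 2 mm. A picture is of the moment at which its call begins: read the wrist's pose just before it. There is no depth.
- manip.sign_off(): hands the job in; it is judged then, once.
The state is a dict: "t": time; "joints": joint angles; "joint_velocities": joint speeds; "joint_efforts": joint torques, N m; "eef_pos": TCP position; "tcp_rot": TCP orientation; "wrist_force": force on the tool from outside, world axes, zero at the start; "moment": the same for the moment, N m; "width": finger opening in m; "grip_force": force on a finger pad.
Only numpy, scipy, OpenCV 4.12 (cv2) and the standard library are available. Lean on these libraries where they do the work, as an engineer would, in place of code of your own. Each camera call takes 0.05 s, during which the arm holds its last target. There are 200 camera calls.

## Working session

There is one attempt and no reset: what is moved stays moved. The work goes in short steps, Python scripts to look and compute and a tool call to move; the robot and the scene stay as the last step left them, time stands still between calls to the robot, and variables do not carry over. Pictures are saved under pics/ and viewed, at most 10 in all, crops included, and the job is handed in when it is done.

Besides the shell and the picture viewer there is one more tool, called after ">>>" by a JSON object that holds its "method" and its "body", one argument or row to a line. jog_arm: Moves the arm, as the interface text tells. Its arguments: {"type":"object","properties":{"series":{"type":"array","items":{"type":"array","items":{"type":"number"}}},"squeeze":{"type":"number"}},"required":["series"]}

```bash
mkdir -p pics; cat > h.py <<'E'
import numpy as np, cv2
from station import manip
from scipy.spatial.transform import Rotation as R
def grab(n):
    s=manip.observe(); d=manip.get_image(n)
    np.savez(f'pics/{n}.npz',K=d['mtx'],**{k:np.array(d[k]) for k in d if k in('xyz','orientation','hand_eye','frame')},p=s['eef_pos'],r=s['tcp_rot'])
    return s,d
def cam(n):
    z=np.load(f'pics/{n}.npz'); K=z['K']
    if 'hand_eye' in z:
        H=z['hand_eye'];T=np.eye(4);T[:3,:3]=R.from_euler('xyz',z['r']).as_matrix();T[:3,3]=z['p'];M=T@H;return K,M[:3,:3],M[:3,3]
    o=z['orientation']; Rm=o if o.shape==(3,3) else R.from_euler('xyz',o).as_matrix()
    return K,Rm,z['xyz']
def px(n,u,v,h):
    K,Rm,c=cam(n); d=Rm@(np.array([1,-1,-1])*(np.linalg.inv(K)@[u,v,1])); return c+d*(h-c[2])/d[2]
def proj(n,P):
    K,Rm,c=cam(n); q=(np.array(P)-c)@Rm; q=q*[1,-1,-1]; q=q@K.T; return q[...,:2]/q[...,2:]
E
python3 - <<'E'
from h import *
s,d=grab('top'); print({k:np.round(v,3) for k,v in s.items()}); print(d.keys(),d['mtx'],d['xyz'],d['orientation'])
cv2.imwrite('pics/top1.png',d['frame'][:,:,::-1])
s,d=grab('side');cv2.imwrite('pics/side1.png',d['frame'][:,:,::-1]);print(d['xyz'],d['orientation'])
E
```

```text
{'t': np.float64(0.0), 'joints': array([-1.346,  0.379,  1.735,  0.   ,  1.029, -0.033]), 'joint_velocities': array([-0.   ,  0.001,  0.001,  0.   , -0.   , -0.001]), 'joint_efforts': array([ 0.0000e+00, -7.6373e+01, -4.3437e+01,  6.5000e-02,  4.3000e-02,
       -0.0000e+00]), 'eef_pos': array([ 0.178, -0.677,  0.404]), 'tcp_rot': array([-3.141, -0.   ,  0.258]), 'wrist_force': array([ 0.22 , -0.066,  0.515]), 'moment': array([ 0.037, -0.006, -0.053]), 'grip_force': np.float64(0.0), 'width': np.float64(0.091)}
dict_keys(['frame', 'mtx', 'xyz', 'orientation']) [[562.61866115   0.         323.70849588]
 [  0.         562.61866115 235.44806515]
 [  0.           0.           1.        ]] [ 0.39007532 -0.01924202  1.17597727] [ 0.14038802  0.0302398  -1.59426893]
[ 0.28998302 -0.62641663  0.58024731] [ 0.932099    0.02452715 -0.41354691]
```

View pics/top1.png

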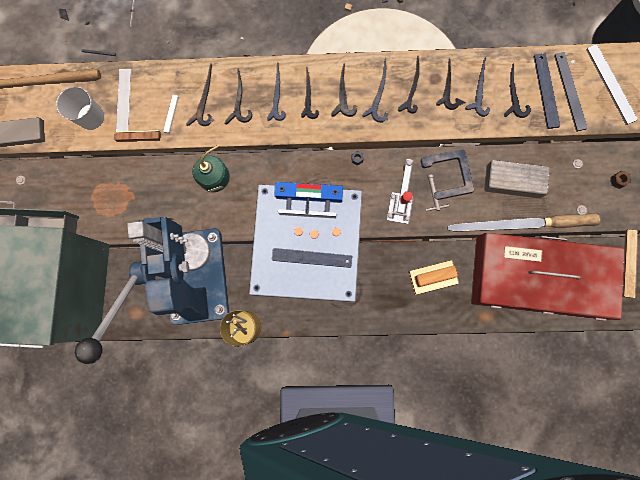

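View pics/side1.png

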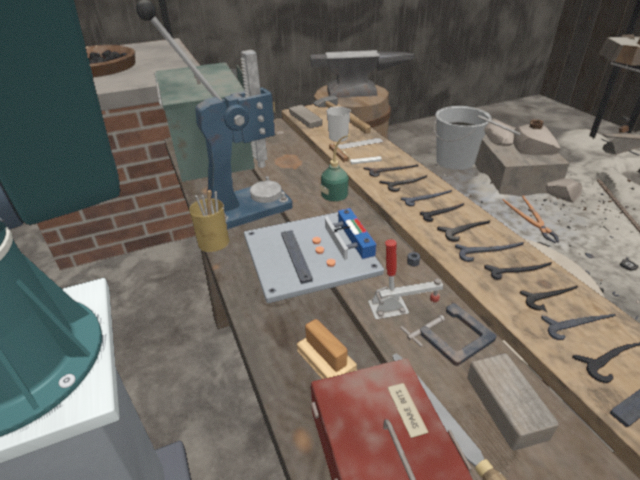

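The top view shows the bed at about (252–362, 184–302), the bar at (312,257) and the slugs at (298,232), (314,235) and (336,232). The block is at (434,277). The side view adds a toggle clamp with a red handle standing right of the fixture, near (405,198) in the top view. I'll zoom in for exact pixels.

```bash
python3 - <<'E'
from h import *
f=np.load('pics/top.npz')['frame'][:,:,::-1]
cv2.imwrite('pics/crop1.png',cv2.resize(f[140:330,200:466],None,fx=3,fy=3,interpolation=cv2.INTER_CUBIC))
hsv=cv2.cvtColor(f,cv2.COLOR_BGR2HSV)
for nm,lo,hi,box in [('slug',(3,110,120),(18,255,255),(215,250,280,350)),('rib',(8,150,100),(17,255,255),(255,300,400,470)),('sole',(8,60,120),(35,255,255),(255,300,400,470)),('bar',(0,0,0),(179,255,110),(242,272,265,360))]:
    m=np.zeros(f.shape[:2],np.uint8);a,b,c,d=box;m[a:b,c:d]=cv2.inRange(hsv,lo,hi)[a:b,c:d]
    for cn in cv2.findContours(m,0,2)[0]:
        if cv2.contourArea(cn)>15: 
            r=cv2.minAreaRect(cn);h={'slug':.024,'rib':.06,'sole':.02,'bar':.025}[nm]
            bx=cv2.boxPoints(r); print(nm,np.round(r[0],1),np.round(r[1],1),round(r[2],1),px('top',*r[0],h).round(4)); 
            if nm!='slug': print([px('top',*q,h)[:2].round(3).tolist() for q in bx])
E
```

```text
slug [314. 234.] [7.1 7.1] 45.0 [0.5573 0.0318 0.024 ]
slug [335.5 231.5] [7. 7.] 90.0 [ 0.5613 -0.0128  0.024 ]
slug [298.5 231.5] [7. 7.] 90.0 [0.5634 0.0639 0.024 ]
rib [436.7 275.7] [11.9 39.8] 76.0 [ 0.4623 -0.2101  0.06  ]
[[0.465, -0.17], [0.482, -0.246], [0.459, -0.251], [0.442, -0.174]]
sole [430.6 289.6] [ 4.1 33.5] 80.8 [ 0.437  -0.2032  0.02  ]
[[0.437, -0.169], [0.446, -0.237], [0.437, -0.237], [0.428, -0.17]]
sole [434.  276.5] [24.3 47.3] 76.0 [ 0.4634 -0.2114  0.02  ]
[[0.477, -0.159], [0.498, -0.254], [0.45, -0.263], [0.429, -0.169]]
bar [338.  263.5] [ 7. 24.] 90.0 [ 0.4947 -0.0162  0.025 ]
[[0.503, 0.008], [0.501, -0.041], [0.487, -0.041], [0.488, 0.009]]
bar [297.9 260.5] [ 3.5 12.1] 68.2 [0.5029 0.066  0.025 ]
[[0.502, 0.079], [0.511, 0.056], [0.504, 0.053], [0.495, 0.076]]
```

View pics/crop1.png

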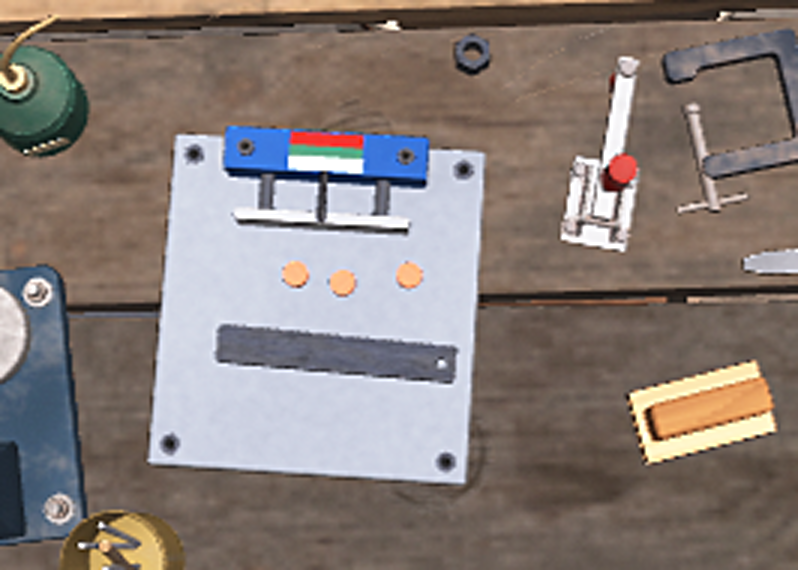

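```bash
python3 - <<'E'
from h import *
c=lambda u,v,h:px('top',u/3+200-.33,v/3+140-.33,h)[:2]
loc=np.array([[94,110],[94,-110],[-140,-110],[-140,110]])/1e3
W=np.array([c(*q,.016) for q in [(175,135),(485,152),(467,485),(148,462)]])
a=loc-loc.mean(0);b=W-W.mean(0)
th=np.arctan2((a[:,0]*b[:,1]-a[:,1]*b[:,0]).sum(),(a*b).sum());Rj=np.array([[np.cos(th),-np.sin(th)],[np.sin(th),np.cos(th)]])
o=W.mean(0)-Rj@loc.mean(0);print('jig',o,np.degrees(th),'res',(o+loc@Rj.T-W).round(4))
J=lambda p:((p-o)@Rj).round(4)
np.savez('jig.npz',o=o,th=th)
B=np.array([c(*q,.025) for q in[(218,324),(457,345),(455,383),(216,361)]]);print('bar',J(B),J(B.mean(0)))
print('slugs',[J(px('top',*q,.024)[:2]) for q in[(314,234),(335.5,231.5),(298.5,231.5)]])
for q in [(237,218),(407,229)]:print('plate',J(c(*q,.045)))
print('toggle base',[J(c(*q,0)) for q in[(565,240),(630,250),(560,160)]],'handle',J(c(622,170,.1)),'press',J(c(68,290,.02)),J(c(85,520,.02)))
print('block',o+0,J(np.array([.4623,-.2101])),np.degrees(np.arctan2(.021,-.095)))
s=manip.observe();Rm=R.from_euler('xyz',s['tcp_rot']).as_matrix();print(Rm.round(3))
E
```

```text
jig [0.56556703 0.04759031] -5.088970711911602 res [[ 0.0017  0.0002]
 [ 0.001  -0.0009]
 [-0.0006 -0.    ]
 [-0.0021  0.0007]]
bar [[-0.0407  0.0676]
 [-0.045  -0.0974]
 [-0.0711 -0.0976]
 [-0.0663  0.067 ]] [-0.0558 -0.0151]
slugs [array([-0.0068, -0.0165]), array([ 0.0011, -0.0606]), array([-0.0036,  0.016 ])]
plate [0.0305 0.0577]
plate [ 0.0299 -0.0586]
toggle base [array([ 0.0366, -0.1692]), array([ 0.0322, -0.2151]), array([ 0.0938, -0.1629])] handle [ 0.0673 -0.1963] press [-0.0229  0.1746] [-0.18    0.1486]
block [0.56556703 0.04759031] [-0.08   -0.2658] 167.53506715793503
[[ 0.967  0.255 -0.   ]
 [ 0.255 -0.967  0.001]
 [ 0.    -0.001 -1.   ]]
```

>>> {"method": "jog_arm", "body": {
  "series": [
    [91, 15.75, -15.17, 0, -87.7],
    [91, 15.75, -15.17, 0, -87.7],
    [91, 15.75, -15.17, 0, -87.7],
    [91, 15.75, -15.17, 0, -87.7],
    [91, 15.75, -15.17, 0, -87.7],
    [91, 15.75, -15.17, 0, -87.7],
    [91, 15.75, -15.17, 0, -87.7],
    [91, 15.75, -15.17, 0, -87.7]
  ]
}}

```text
t: 0.77
eef_pos: [0.3521, -0.3902, 0.4046]
tcp_rot: [-3.141, -0.0, 1.264]
wrist_force: [0.7, 0.0, 0.3]
width: 0.0907
grip_force: 0.0
```

```bash
cat >> h.py <<'E'
import sys
z=np.load('jig.npz');jo,jt=z['o'],float(z['th']);RJ=np.array([[np.cos(jt),-np.sin(jt)],[np.sin(jt),np.cos(jt)]])
def go(xy,zz,yaw,jig=False):
    "shift (units) and turn from the measured pose to the wanted TCP pose"
    s=manip.observe();Rm=R.from_euler('xyz',s['tcp_rot']).as_matrix()
    if jig: xy=jo+RJ@np.array(xy);yaw=yaw+np.degrees(jt)
    d=Rm.T@(np.array([*xy,zz])-s['eef_pos'])/.025
    t=(R.from_matrix(Rm).inv()*R.from_euler('xyz',[np.pi,0,np.radians(yaw)])).as_rotvec(degrees=True)
    p=s['eef_pos'];print('t',round(s['t'],2),'pos',p.round(4),'jig',((p[:2]-jo)@RJ).round(4),'F',s['wrist_force'].round(2),'w',round(float(s['width']),4),'g',round(float(s['grip_force']),1),'-> d',d.round(2),'rot',t.round(1))
E
python3 -c "
from h import *
go([.4623,-.2101],.404,102.5);go([.4623,-.2101],.214,102.5)"
```

```text
t 0.77 pos [ 0.3521 -0.3902  0.4046] jig [-0.1738 -0.455 ] F [0.71 0.   0.28] w 0.0907 g 0.0 -> d [8.2  2.02 0.03] rot [ -0.   -0.  -30.1]
t 0.77 pos [ 0.3521 -0.3902  0.4046] jig [-0.1738 -0.455 ] F [0.71 0.   0.28] w 0.0907 g 0.0 -> d [8.2  2.02 7.63] rot [ -0.   -0.  -30.1]
```

>>> {"method": "jog_arm", "body": {
  "series": [
    [91, 8.2, 2.02, 0, -30],
    [91, 8.2, 2.02, 0, -30],
    [91, 8.2, 2.02, 0, -30],
    [91, 8.2, 2.02, 0, -30],
    [91, 8.2, 2.02, 2, -30],
    [91, 8.2, 2.02, 3, -30],
    [91, 8.2, 2.02, 3, -30],
    [91, 8.2, 2.02, 3, -30]
  ]
}}

```text
t: 1.43
eef_pos: [0.4624, -0.2117, 0.3279]
tcp_rot: [-3.138, -0.003, 1.783]
wrist_force: [-1.0, -0.6, 0.2]
width: 0.0909
grip_force: 0.0
```

```bash
python3 -c "
from h import *
s,d=grab('wrist');cv2.imwrite('pics/w1.png',d['frame'][:,:,::-1]);go([.4623,-.2101],.214,102.5)
print(proj('wrist',[.4623,-.2101,.06]))"
```

```text
t 1.48 pos [ 0.4628 -0.2127  0.3297] jig [-0.0793 -0.2684] F [-0.1   0.55 -0.22] w 0.0908 g 0.0 -> d [0.1  0.01 4.63] rot [-0.1 -0.1 -0.4]
[322.72921094 244.74398908]
```

View pics/w1.png

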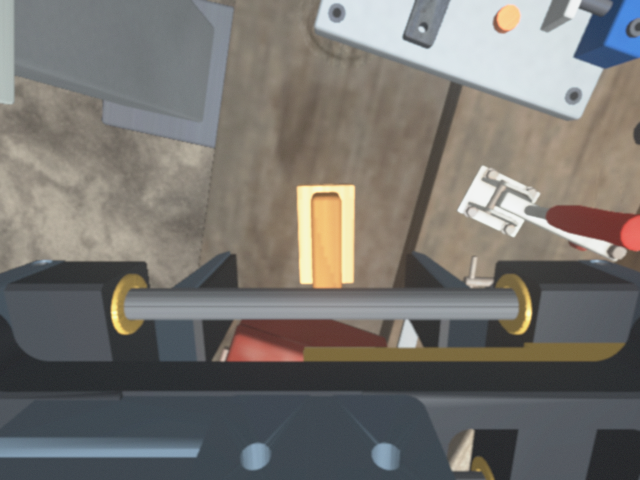

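The wrist view shows the block squarely between the fingers, with the rib at about (326,240). I'll descend and grip.

>>> {"method": "jog_arm", "body": {
  "series": [
    [91, 0.05, 0, 1.5, 0],
    [91, 0.05, 0, 3, 0],
    [91, 0.05, 0, 4.1, 0],
    [91, 0.05, 0, 4.55, 0],
    [91, 0.05, 0, 4.55, 0],
    [15, 0.05, 0, 4.55, 0],
    [15, 0.05, 0, 4.55, 0],
    [15, 0.05, 0, 4.55, 0]
  ],
  "squeeze": 45
}}

```text
t: 2.15
eef_pos: [0.4633, -0.212, 0.218]
tcp_rot: [3.139, 0.002, 1.781]
wrist_force: [-0.2, 0.5, 0.1]
width: 0.074
grip_force: 0.0
```

>>> {"method": "jog_arm", "body": {
  "series": [
    [15, 0, 0, 0, 0],
    [15, 0, 0, 0, 0],
    [15, 0, 0, 0, 0],
    [15, 0, 0, 0, 0],
    [15, 0, 0, 0, 0],
    [15, 0, 0, 0, 0]
  ]
}}

```text
t: 2.65
eef_pos: [0.4626, -0.2113, 0.216]
tcp_rot: [-3.142, -0.0, 1.781]
wrist_force: [-0.6, 0.5, -0.3]
width: 0.0339
grip_force: 0.0
```

```bash
python3 -c "
from h import *
go([.4623,-.2101],.214,102.5); go([-.006,-.15],.300,90,True);go([-.006,-.13],.232,90,True)"
```

```text
t 2.65 pos [ 0.4626 -0.2113  0.216 ] jig [-0.0796 -0.267 ] F [-0.61  0.48 -0.29] w 0.0339 g 0.0 -> d [0.05 0.   0.08] rot [-0.  -0.  -0.4]
t 2.65 pos [ 0.4626 -0.2113  0.216 ] jig [-0.0796 -0.267 ] F [-0.61  0.48 -0.29] w 0.0339 g 0.0 -> d [ 3.6   4.2  -3.36] rot [-0.  -0.  17.2]
t 2.65 pos [ 0.4626 -0.2113  0.216 ] jig [-0.0796 -0.267 ] F [-0.61  0.48 -0.29] w 0.0339 g 0.0 -> d [ 4.37  4.43 -0.64] rot [-0.  -0.  17.2]
```

>>> {"method": "jog_arm", "body": {
  "series": [
    [15, 0, 0, 0, 0],
    [15, 0, 0, 0, 0],
    [15, 0, 0, 0, 0],
    [15, 0, 0, 0, 0],
    [15, 0, 0, -1, 0],
    [15, 0, 0, -2.2, 0],
    [15, 0, 0, -3.36, 0],
    [15, 0, 0, -3.36, 0]
  ]
}}

```text
t: 3.32
eef_pos: [0.4637, -0.212, 0.3044]
tcp_rot: [3.137, 0.004, 1.781]
wrist_force: [1.2, -1.1, -0.9]
width: 0.0241
grip_force: 45.0
```

```bash
python3 -c "
from h import *
go([-.006,-.15],.300,90,True);go([-.006,-.13],.240,90,True)"
```

```text
t 3.32 pos [ 0.4637 -0.212   0.3044] jig [-0.0784 -0.2676] F [ 1.2  -1.06 -0.9 ] w 0.0241 g 45.0 -> d [3.64 4.15 0.18] rot [ 0.3  0.2 17.2]
t 3.32 pos [ 0.4637 -0.212   0.3044] jig [-0.0784 -0.2676] F [ 1.2  -1.06 -0.9 ] w 0.0241 g 45.0 -> d [4.41 4.38 2.58] rot [ 0.3  0.2 17.2]
```

>>> {"method": "jog_arm", "body": {
  "series": [
    [15, 1.5, 0.2, 0, 6],
    [15, 3, 0.5, 0, 12],
    [15, 4.4, 1.5, 0, 17.2],
    [15, 4.41, 3, 0, 17.2],
    [15, 4.41, 4.38, 0.6, 17.2],
    [15, 4.41, 4.38, 1.8, 17.2],
    [15, 4.41, 4.38, 2.58, 17.2],
    [15, 4.41, 4.38, 2.58, 17.2]
  ]
}}

```text
t: 3.98
eef_pos: [0.5463, -0.0802, 0.2321]
tcp_rot: [-3.139, -0.0, 1.482]
wrist_force: [-0.9, 0.3, -1.9]
width: 0.0237
grip_force: 45.0
```

```bash
python3 -c "
from h import *
s,d=grab('top');cv2.imwrite('pics/t2.png',cv2.resize(d['frame'][140:330,200:466,::-1],None,fx=3,fy=3,interpolation=cv2.INTER_CUBIC))
go([-.006,-.13],.234,90,True);go([-.006,.08],.234,90,True)"
```

```text
t 4.03 pos [ 0.5461 -0.0804  0.2335] jig [-0.008  -0.1292] F [ 0.16 -0.24 -1.21] w 0.024 g 45.0 -> d [-0.03  0.08 -0.02] rot [-0.2 -0.  -0. ]
t 4.03 pos [ 0.5461 -0.0804  0.2335] jig [-0.008  -0.1292] F [ 0.16 -0.24 -1.21] w 0.024 g 45.0 -> d [ 8.37  0.08 -0.02] rot [-0.2 -0.  -0. ]
```

View pics/t2.png

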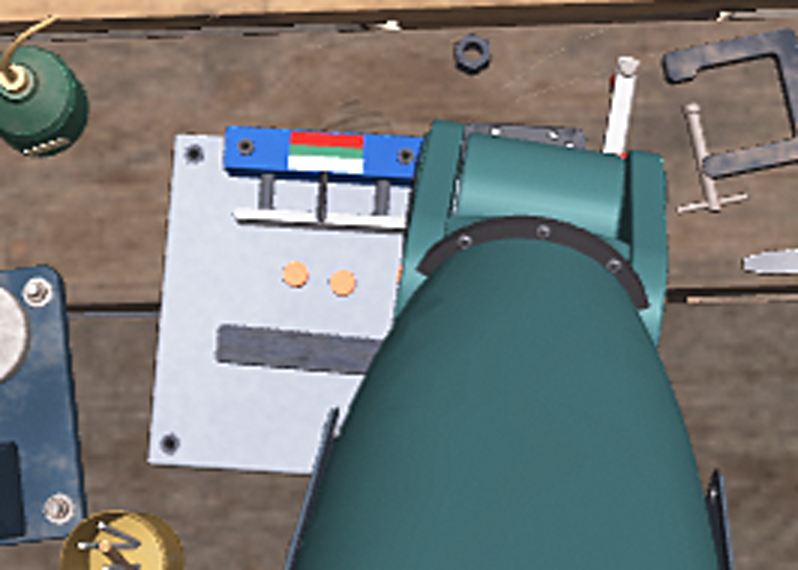

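>>> {"method": "jog_arm", "body": {
  "series": [
    [15, 0.4, 0.08, 0, 0],
    [15, 0.8, 0.08, 0, 0],
    [15, 1.2, 0.08, 0, 0],
    [15, 1.6, 0.08, 0, 0],
    [15, 2, 0.08, 0, 0],
    [15, 2.4, 0.08, 0, 0],
    [15, 2.8, 0.08, 0, 0],
    [15, 3.2, 0.08, 0, 0]
  ]
}}

```text
t: 4.7
eef_pos: [0.5558, -0.0, 0.2356]
tcp_rot: [3.141, -0.0, 1.481]
wrist_force: [-0.4, -0.4, -1.6]
width: 0.0238
grip_force: 45.0
```

>>> {"method": "jog_arm", "body": {
  "series": [
    [15, 0.3, 0, 0, 0],
    [15, 0.6, 0, 0, 0],
    [15, 0.9, 0, 0, 0],
    [15, 1.2, 0, 0, 0],
    [15, 1.5, 0, 0, 0],
    [15, 1.8, 0, 0, 0],
    [15, 2.1, 0, 0, 0],
    [15, 2.1, 0, 0, 0]
  ]
}}

```text
t: 5.37
eef_pos: [0.5606, 0.0523, 0.2355]
tcp_rot: [3.141, -0.0, 1.482]
wrist_force: [0.3, -0.1, -1.5]
width: 0.0236
grip_force: 45.0
```

```bash
python3 -c "
from h import *
s,d=grab('top');cv2.imwrite('pics/t3.png',cv2.resize(d['frame'][140:330,200:466,::-1],None,fx=3,fy=3,interpolation=cv2.INTER_CUBIC))
s,d=grab('wrist');cv2.imwrite('pics/w3.png',d['frame'][:,:,::-1])
go([-.006,.075],.234,90,True)"
```

```text
t 5.47 pos [0.5604 0.0514 0.2355] jig [-0.0054  0.0033] F [ 1.11  0.25 -1.69] w 0.0238 g 45.0 -> d [ 2.87 -0.02  0.06] rot [-0. -0. -0.]
```

View pics/w3.png

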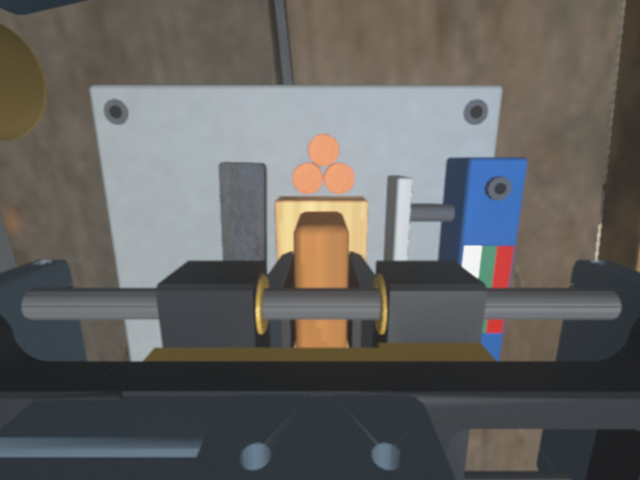

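The three slugs sit in a neat cluster ahead of the sole, at about (323,165), so I'll continue the sweep.

>>> {"method": "jog_arm", "body": {
  "series": [
    [15, 0.25, 0, 0.03, 0],
    [15, 0.5, 0, 0.03, 0],
    [15, 0.75, 0, 0.03, 0],
    [15, 1, 0, 0.03, 0],
    [15, 1.25, 0, 0.03, 0],
    [15, 1.5, 0, 0.03, 0],
    [15, 1.75, 0, 0.03, 0],
    [15, 2.0, 0, 0.03, 0]
  ]
}}

```text
t: 6.13
eef_pos: [0.565, 0.1016, 0.2347]
tcp_rot: [-3.142, 0.0, 1.481]
wrist_force: [0.3, -0.1, -1.1]
width: 0.0238
grip_force: 45.0
```

>>> {"method": "jog_arm", "body": {
  "series": [
    [15, 0.2, 0, 0, 0],
    [15, 0.4, 0, 0, 0],
    [15, 0.6, 0, 0, 0],
    [15, 0.8, 0, 0, 0],
    [15, 0.95, 0, 0, 0],
    [15, 1.05, 0, 0, 0],
    [15, 1.05, 0, 0, 0],
    [15, 1.05, 0, 0, 0]
  ]
}}

```text
t: 6.8
eef_pos: [0.5672, 0.1271, 0.2347]
tcp_rot: [-3.142, 0.0, 1.481]
wrist_force: [0.8, -0.1, -1.1]
width: 0.0238
grip_force: 45.0
```

```bash
python3 -c "
from h import *
s,d=grab('wrist');cv2.imwrite('pics/w4.png',d['frame'][:,:,::-1])
go([-.006,.02],.234,90,True)"
```

```text
t 6.85 pos [0.5672 0.127  0.2347] jig [-0.0054  0.0792] F [-0.11  0.32 -1.62] w 0.0238 g 45.0 -> d [-2.37 -0.02  0.03] rot [-0.  0. -0.]
```

View pics/w4.png

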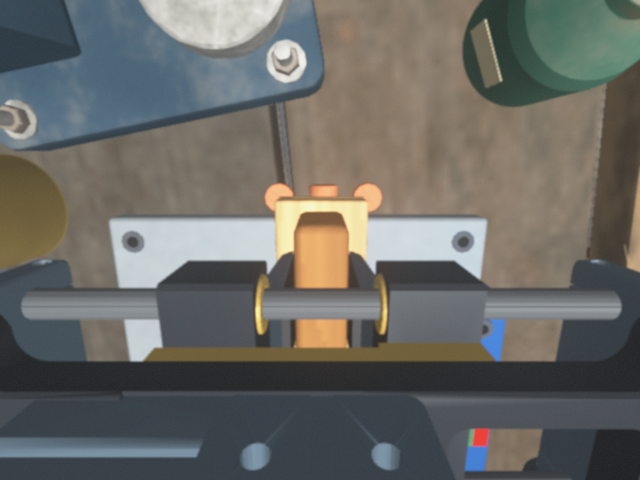

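The wrist view shows two slugs flat on the bench beside the front corners, at (278,197) and (368,197). The third, at (323,190), looks to be standing on edge at the block's front. I'll nudge it further out and then back away.

>>> {"method": "jog_arm", "body": {
  "series": [
    [15, 0.15, 0, 0, 0],
    [15, 0.3, 0, 0, 0],
    [15, 0.5, 0, 0, 0],
    [15, 0.6, 0, 0, 0],
    [15, 0.6, 0, 0, 0],
    [15, 0.6, 0, 0, 0]
  ]
}}

```text
t: 7.35
eef_pos: [0.5686, 0.1423, 0.2347]
tcp_rot: [-3.142, 0.0, 1.482]
wrist_force: [-0.0, -0.5, -2.2]
width: 0.0239
grip_force: 45.0
```

```bash
python3 -c "
from h import *
s,d=grab('wrist');cv2.imwrite('pics/w5.png',cv2.resize(d['frame'][130:310,210:440,::-1],None,fx=3,fy=3))
go([-.006,.02],.234,90,True)"
```

```text
t 7.4 pos [0.5686 0.1421 0.2347] jig [-0.0054  0.0944] F [ 0.04 -0.55 -0.89] w 0.0237 g 45.0 -> d [-2.98 -0.02  0.03] rot [-0.  0. -0.]
```

View pics/w5.png

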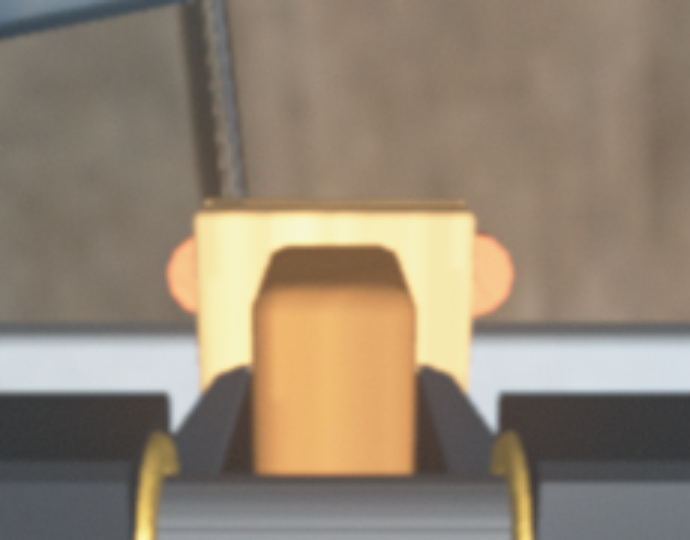

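>>> {"method": "jog_arm", "body": {
  "series": [
    [15, 0, 0, -0.6, 0],
    [15, 0, 0, -1.6, 0],
    [15, 0, 0, -2.6, 0],
    [15, -1, -0.5, -2.6, 0],
    [15, -2.5, -1.5, -2.6, 0],
    [15, -4, -2.1, -2.6, 0],
    [15, -5.5, -2.1, -2.6, 0],
    [15, -7, -2.1, -2.6, 0]
  ]
}}

```text
t: 8.07
eef_pos: [0.4992, -0.029, 0.2999]
tcp_rot: [-3.141, 0.0, 1.482]
wrist_force: [1.7, -0.1, -1.7]
width: 0.0236
grip_force: 45.0
```

```bash
python3 -c "
from h import *
s,d=grab('top');f=d['frame'][:,:,::-1]
cv2.imwrite('pics/t6.png',cv2.resize(f[170:310,220:400],None,fx=4,fy=4,interpolation=cv2.INTER_CUBIC))
m=cv2.inRange(cv2.cvtColor(f.copy(),40),(3,110,120),(18,255,255));m[:215]=0;m[250:]=0;m[:,:225]=0;m[:,350:]=0
for c in cv2.findContours(m,0,2)[0]:
  if cv2.contourArea(c)>8:
    r=cv2.minAreaRect(c);print(np.round(r[0],1),np.round(r[1],1),((px('top',*r[0],.008)[:2]-jo)@RJ).round(4))
go([-.058,-.165],.30,90,True);go([-.058,-.165],.234,90,True)"
```

```text
[247. 231.] [8. 4.] [-0.0068  0.126 ]
t 8.12 pos [ 0.4994 -0.0335  0.3   ] jig [-0.0588 -0.0866] F [ 0.43 -0.92 -2.58] w 0.0239 g 45.0 -> d [-3.14  0.04  0.  ] rot [ 0.   0.1 -0.1]
t 8.12 pos [ 0.4994 -0.0335  0.3   ] jig [-0.0588 -0.0866] F [ 0.43 -0.92 -2.58] w 0.0239 g 45.0 -> d [-3.13  0.04  2.64] rot [ 0.   0.1 -0.1]
```

View pics/t6.png

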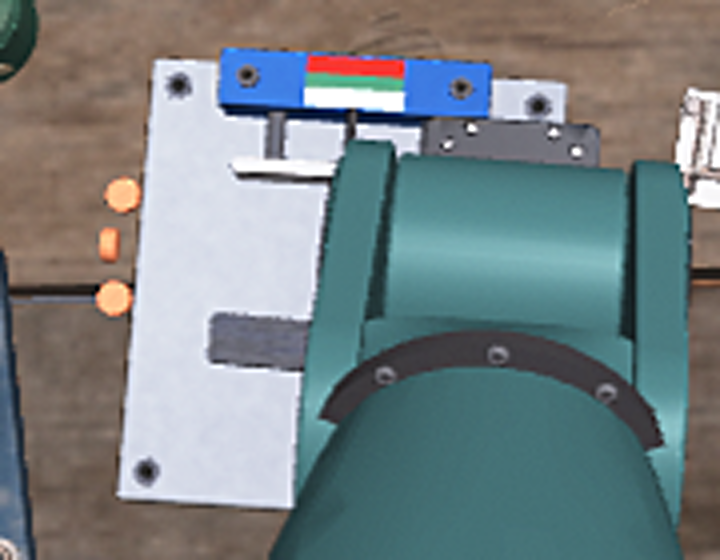

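All three slugs are on the bench left of the bed, at about (122,194), (110,243) and (114,297). The middle one is standing on edge. Next I'll shift the bar about 15 mm toward +y from its right end to centre it.

>>> {"method": "jog_arm", "body": {
  "series": [
    [15, -1.2, 0.04, 0, 0],
    [15, -2.4, 0.04, 0, 0],
    [15, -3.13, 0.04, 0, 0],
    [15, -3.13, 0.04, 0.2, 0],
    [15, -3.13, 0.04, 1.2, 0],
    [15, -3.13, 0.04, 2.2, 0],
    [15, -3.13, 0.04, 2.64, 0],
    [15, -3.13, 0.04, 2.64, 0]
  ]
}}

```text
t: 8.78
eef_pos: [0.4938, -0.1051, 0.2316]
tcp_rot: [-3.137, -0.001, 1.481]
wrist_force: [-1.1, 0.5, -1.4]
width: 0.0238
grip_force: 45.0
```

>>> {"method": "jog_arm", "body": {
  "series": [
    [15, 0.25, 0, 0, 0],
    [15, 0.5, 0, 0, 0],
    [15, 0.75, 0, 0, 0],
    [15, 1.0, 0, 0, 0],
    [15, 1.2, 0, 0, 0],
    [15, 1.35, 0, 0, 0],
    [15, 1.48, 0, 0, 0],
    [15, 1.48, 0, 0, 0]
  ]
}}

```text
t: 9.45
eef_pos: [0.498, -0.0682, 0.2338]
tcp_rot: [-3.142, -0.0, 1.482]
wrist_force: [0.3, -0.0, -1.3]
width: 0.0237
grip_force: 45.0
```

```bash
python3 -c "
from h import *
s,d=grab('wrist');cv2.imwrite('pics/w7.png',d['frame'][:,:,::-1])
go([-.12,-.16],.30,90,True);go([-.1,0],.234,90,True)"
```

```text
t 9.5 pos [ 0.4979 -0.0684  0.2337] jig [-0.0571 -0.1215] F [-1.09 -0.59 -1.39] w 0.0238 g 45.0 -> d [-1.54 -2.52 -2.65] rot [-0. -0. -0.]
t 9.5 pos [ 0.4979 -0.0684  0.2337] jig [-0.0571 -0.1215] F [-1.09 -0.59 -1.39] w 0.0238 g 45.0 -> d [ 4.86 -1.72 -0.01] rot [-0. -0. -0.]
```

View pics/w7.png

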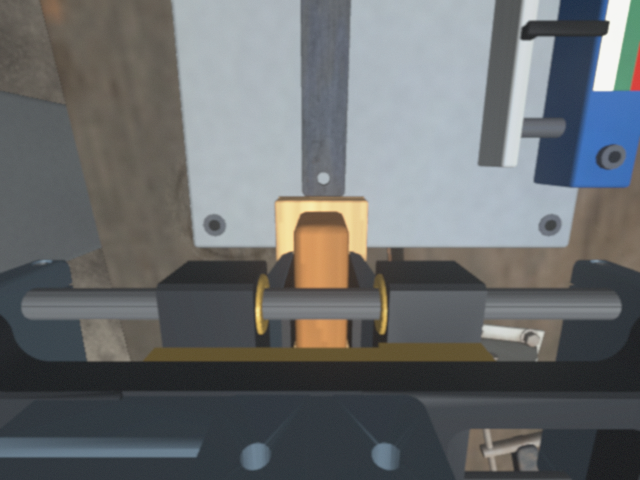

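```bash
python3 -c "
from h import *
j=lambda u,v,h:((px('wrist',u,v,h)[:2]-jo)@RJ).round(4)
print('bar end',j(303,194,.025),j(344,195,.025),'bar far',j(303,5,.025),j(349,5,.025),'plate end',j(506,166,.045),'bed corner',j(195,247,.016),j(569,245,.016),'sole front',j(277,199,.038),j(367,199,.038))
go([-.125,-.13],.29,90,True);go([-.125,-0.0],.29,90,True)"
```

```text
bar end [-0.0674 -0.0752] [-0.0439 -0.0757] bar far [-0.0661  0.02  ] [-0.0429  0.0199] plate end [ 0.0358 -0.0592] bed corner [-0.1356 -0.1089] [ 0.0969 -0.1077] sole front [-0.0806 -0.0765] [-0.0325 -0.0765]
t 9.5 pos [ 0.4979 -0.0684  0.2337] jig [-0.0571 -0.1215] F [-1.09 -0.59 -1.39] w 0.0238 g 45.0 -> d [-0.34 -2.72 -2.25] rot [-0. -0. -0.]
t 9.5 pos [ 0.4979 -0.0684  0.2337] jig [-0.0571 -0.1215] F [-1.09 -0.59 -1.39] w 0.0238 g 45.0 -> d [ 4.86 -2.72 -2.25] rot [-0. -0. -0.]
```

>>> {"method": "jog_arm", "body": {
  "series": [
    [15, -0.3, 0, 0, 0],
    [15, -0.3, -0.3, -1, 0],
    [15, -0.3, -1.5, -2.2, 0],
    [15, 1, -2.2, -2.2, 0],
    [15, 2.5, -2.2, -2.2, 0],
    [15, 4, -2.2, -2.2, 0],
    [15, 4.98, -2.2, -2.2, 0],
    [15, 4.98, -2.2, -2.2, 0]
  ]
}}

```text
t: 10.17
eef_pos: [0.4546, 0.0626, 0.289]
tcp_rot: [3.141, -0.001, 1.483]
wrist_force: [0.1, -0.3, -1.3]
width: 0.0238
grip_force: 45.0
```

>>> {"method": "jog_arm", "body": {
  "series": [
    [15, 0, 0, 0.4, 0],
    [15, 0, 0, 1.2, 0],
    [15, 0, 0, 1.9, 0],
    [15, 0, 0, 2.22, 0],
    [15, 0, 0, 2.22, 0],
    [15, 0, 0, 2.22, 0]
  ]
}}

```text
t: 10.67
eef_pos: [0.4542, 0.0592, 0.2325]
tcp_rot: [-3.14, 0.0, 1.48]
wrist_force: [-0.4, -0.6, -2.1]
width: 0.0237
grip_force: 45.0
```

```bash
python3 -c "
from h import *
go([-.06,.003],.2325,90,True);go([-.022,.003],.2325,90,True)"
```

```text
t 10.67 pos [0.4542 0.0592 0.2325] jig [-0.112   0.0017] F [-0.35 -0.56 -2.07] w 0.0237 g 45.0 -> d [ 0.06  2.08 -0.  ] rot [-0.1  0.  -0.1]
t 10.67 pos [0.4542 0.0592 0.2325] jig [-0.112   0.0017] F [-0.35 -0.56 -2.07] w 0.0237 g 45.0 -> d [ 0.06  3.6  -0.01] rot [-0.1  0.  -0.1]
```

>>> {"method": "jog_arm", "body": {
  "series": [
    [15, 0.04, 0.25, 0, 0],
    [15, 0.04, 0.5, 0, 0],
    [15, 0.04, 0.75, 0, 0],
    [15, 0.04, 1, 0, 0],
    [15, 0.04, 1.25, 0, 0],
    [15, 0.04, 1.5, 0, 0],
    [15, 0.04, 1.75, 0, 0],
    [15, 0.04, 2, 0, 0]
  ]
}}

```text
t: 11.33
eef_pos: [0.5048, 0.0566, 0.2332]
tcp_rot: [-3.141, 0.0, 1.481]
wrist_force: [-2.8, 0.2, 0.6]
width: 0.0239
grip_force: 45.0
```

>>> {"method": "jog_arm", "body": {
  "series": [
    [15, 0, 0.25, 0, 0],
    [15, 0, 0.5, 0, 0],
    [15, 0, 0.75, 0, 0],
    [15, 0, 0.95, 0, 0],
    [15, 0, 1.1, 0, 0],
    [15, 0, 1.25, 0, 0],
    [15, 0, 1.4, 0, 0],
    [15, 0, 1.4, 0, 0]
  ]
}}

```text
t: 12.0
eef_pos: [0.5398, 0.0535, 0.2333]
tcp_rot: [3.141, -0.0, 1.481]
wrist_force: [0.6, 0.6, -1.3]
width: 0.0237
grip_force: 45.0
```

```bash
python3 -c "
from h import *
s,d=grab('wrist');cv2.imwrite('pics/w8.png',d['frame'][:,:,::-1])
go([-.022,.003],.2325,90,True);go([-.008,.003],.2325,90,True)"
```

```text
t 12.05 pos [0.5396 0.0535 0.2334] jig [-0.0264  0.0036] F [-0.17  0.17 -1.55] w 0.0236 g 45.0 -> d [-0.02  0.18  0.03] rot [ 0.1 -0.  -0. ]
t 12.05 pos [0.5396 0.0535 0.2334] jig [-0.0264  0.0036] F [-0.17  0.17 -1.55] w 0.0236 g 45.0 -> d [-0.02  0.74  0.03] rot [ 0.1 -0.  -0. ]
```

View pics/w8.png

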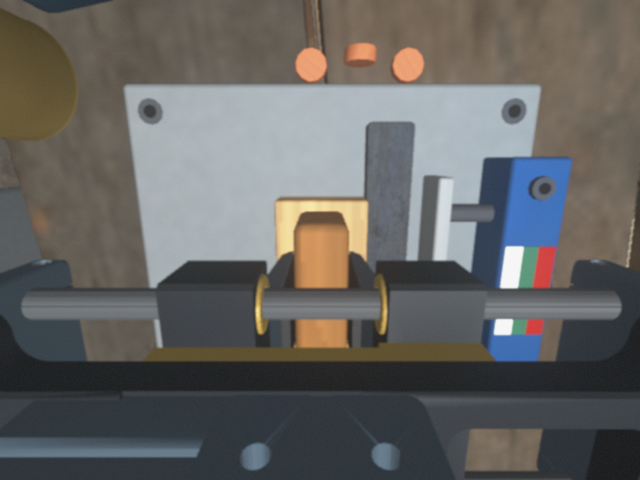

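The slugs are clear on the bench at about (311,64), (360,53) and (408,64). The bar is parallel to the plate and just short of it. From here I'll measure numerically by tracking the plate's top edges and the wrist force.

```bash
cat >> h.py <<'E'
def prof(y,z,x0,x1,n='wrist'):
    xs=np.arange(x0,x1,.0005);P=np.array([[*(jo+RJ@[x,y]),z] for x in xs]);q=proj(n,P).astype(np.float32)
    g=cv2.cvtColor(np.load(f'pics/{n}.npz')['frame'],cv2.COLOR_RGB2GRAY);v=cv2.remap(g,q[None,:,0],q[None,:,1],1)[0].astype(float)
    d=np.diff(cv2.GaussianBlur(v[None],(1,5) if 0 else (5,1),0)[0]);i=np.argsort(-abs(d))[:8];i.sort();return [(round(1000*xs[k],1),round(d[k])) for k in i]
def meas():
    grab('wrist')
    for y in(.05,.045,.04):print('plate',y,prof(y,.045,.02,.06))
    print('bar',prof(.05,.025,-.03,.03),'bar',prof(.07,.025,-.03,.03));
E
python3 -c "
from h import *
meas()"
```

```text
plate 0.05 [(np.float64(25.0), -22), (np.float64(25.5), -23), (np.float64(33.0), 24), (np.float64(33.5), 26), (np.float64(34.0), 22), (np.float64(54.0), -24), (np.float64(54.5), -31), (np.float64(55.0), -26)]
plate 0.045 [(np.float64(25.0), -22), (np.float64(25.5), -22), (np.float64(33.0), 24), (np.float64(33.5), 26), (np.float64(34.0), 22), (np.float64(40.5), -30), (np.float64(41.0), -31), (np.float64(41.5), -22)]
plate 0.04 [(np.float64(25.0), -21), (np.float64(25.5), -21), (np.float64(33.0), 24), (np.float64(33.5), 26), (np.float64(34.0), 23), (np.float64(40.5), -25), (np.float64(41.0), -25), (np.float64(41.5), -18)]
bar [(np.float64(-2.5), -20), (np.float64(-2.0), -27), (np.float64(-1.5), -23), (np.float64(-1.0), -10), (np.float64(24.0), 13), (np.float64(24.5), 18), (np.float64(25.0), 16), (np.float64(25.5), 10)] bar [(np.float64(-2.5), -20), (np.float64(-2.0), -28), (np.float64(-1.5), -24), (np.float64(-1.0), -10), (np.float64(24.0), 11), (np.float64(24.5), 18), (np.float64(25.0), 18), (np.float64(25.5), 13)]
```

>>> {"method": "jog_arm", "body": {
  "series": [
    [15, 0, 0.06, 0, 0],
    [15, 0, 0.12, 0, 0],
    [15, 0, 0.18, 0, 0],
    [15, 0, 0.24, 0, 0],
    [15, 0, 0.3, 0, 0],
    [15, 0, 0.36, 0, 0],
    [15, 0, 0.4, 0, 0],
    [15, 0, 0.4, 0, 0]
  ]
}}

```text
t: 12.77
eef_pos: [0.5492, 0.0526, 0.2332]
tcp_rot: [3.142, -0.0, 1.481]
wrist_force: [-0.7, -0.4, -2.0]
width: 0.0235
grip_force: 45.0
```

```bash
python3 -c "
from h import *
meas();go([-.010,.0036],.2334,90,True)"
```

```text
plate 0.05 [(np.float64(34.0), 24), (np.float64(34.5), 27), (np.float64(35.0), 24), (np.float64(35.5), 16), (np.float64(55.0), -18), (np.float64(55.5), -27), (np.float64(56.0), -29), (np.float64(56.5), -21)]
plate 0.045 [(np.float64(34.0), 23), (np.float64(34.5), 26), (np.float64(35.0), 23), (np.float64(35.5), 16), (np.float64(41.0), -19), (np.float64(41.5), -30), (np.float64(42.0), -32), (np.float64(42.5), -23)]
plate 0.04 [(np.float64(33.5), 16), (np.float64(34.0), 24), (np.float64(34.5), 27), (np.float64(35.0), 23), (np.float64(41.0), -16), (np.float64(41.5), -24), (np.float64(42.0), -25), (np.float64(42.5), -18)]
bar [(np.float64(6.0), -9), (np.float64(6.5), -18), (np.float64(7.0), -24), (np.float64(7.5), -23), (np.float64(8.0), -12), (np.float64(9.0), 6), (np.float64(9.5), 5), (np.float64(10.0), 3)] bar [(np.float64(5.5), -4), (np.float64(6.0), -11), (np.float64(6.5), -20), (np.float64(7.0), -26), (np.float64(7.5), -22), (np.float64(8.0), -10), (np.float64(9.0), 6), (np.float64(9.5), 6)]
t 12.82 pos [0.5491 0.0527 0.2332] jig [-0.0168  0.0036] F [-0.78 -0.23 -2.11] w 0.024 g 45.0 -> d [-0.    0.27 -0.01] rot [ 0.  0. -0.]
```

>>> {"method": "jog_arm", "body": {
  "series": [
    [15, 0, 0.05, 0, 0],
    [15, 0, 0.1, 0, 0],
    [15, 0, 0.15, 0, 0],
    [15, 0, 0.2, 0, 0],
    [15, 0, 0.25, 0, 0],
    [15, 0, 0.3, 0, 0],
    [15, 0, 0.3, 0, 0],
    [15, 0, 0.3, 0, 0]
  ]
}}

```text
t: 13.48
eef_pos: [0.5559, 0.052, 0.2329]
tcp_rot: [-3.139, 0.0, 1.481]
wrist_force: [-7.7, 2.1, 2.2]
width: 0.0236
grip_force: 45.0
```

```bash
cat >> h.py <<'E'
def meas():
    grab('wrist')
    for y in(.056,.03):print('plate',prof(y,.045,.025,.058))
    print('house',prof(.06,.048,.058,.075)[:8]);print('bar',prof(.05,.025,-.01,.03),prof(.07,.025,-.01,.03))
    F=[]
    print(manip.observe()['wrist_force'].round(2))
E
python3 -c "
from h import *
meas();go([-.010,.0036],.2334,90,True)"
```

```text
plate [(np.float64(39.5), 12), (np.float64(40.0), 21), (np.float64(40.5), 26), (np.float64(41.0), 25), (np.float64(41.5), 19), (np.float64(56.0), -20), (np.float64(56.5), -26), (np.float64(57.0), -13)]
plate [(np.float64(39.5), 13), (np.float64(40.0), 22), (np.float64(40.5), 26), (np.float64(41.0), 24), (np.float64(41.5), 18), (np.float64(56.0), -18), (np.float64(56.5), -24), (np.float64(57.0), -12)]
house [(np.float64(66.0), 2), (np.float64(66.5), 5), (np.float64(67.0), 7), (np.float64(67.5), 8), (np.float64(68.0), 8), (np.float64(68.5), 7), (np.float64(69.0), 5), (np.float64(69.5), 3)]
bar [(np.float64(12.0), -7), (np.float64(12.5), -15), (np.float64(13.0), -23), (np.float64(13.5), -25), (np.float64(14.0), -16), (np.float64(15.0), 5), (np.float64(15.5), 6), (np.float64(16.0), 4)] [(np.float64(12.0), -8), (np.float64(12.5), -17), (np.float64(13.0), -25), (np.float64(13.5), -25), (np.float64(14.0), -15), (np.float64(15.0), 6), (np.float64(15.5), 6), (np.float64(16.0), 4)]
[-7.21  0.77  1.09]
t 13.53 pos [0.5559 0.052  0.2329] jig [-0.0101  0.0036] F [-7.21  0.77  1.09] w 0.0242 g 45.0 -> d [ 0.    0.   -0.02] rot [-0.1  0.  -0. ]
```

>>> {"method": "jog_arm", "body": {
  "series": [
    [15, 0, 0.04, 0, 0],
    [15, 0, 0.08, 0, 0],
    [15, 0, 0.12, 0, 0],
    [15, 0, 0.16, 0, 0],
    [15, 0, 0.2, 0, 0],
    [15, 0, 0.23, 0, 0],
    [15, 0, 0.23, 0, 0],
    [15, 0, 0.23, 0, 0]
  ]
}}

```text
t: 14.2
eef_pos: [0.5609, 0.0516, 0.2327]
tcp_rot: [-3.137, 0.0, 1.481]
wrist_force: [-12.8, 2.7, 5.8]
width: 0.0235
grip_force: 45.0
```

```bash
python3 -c "
from h import *
meas();go([-.0045,.0036],.2334,90,True)
F=[]
for i in range(6): grab('side'); F.append(manip.observe()['wrist_force']@np.array([*RJ[:,0],0]))
print(np.round(F,2))
z=np.load('pics/side.npz')['frame'];g=cv2.cvtColor(z,cv2.COLOR_RGB2HSV)
# pointer & zone along gauge line in side view
for y in(-.012,-.006,0,.006,.012):
  P=np.array([[*(jo+RJ@[x,y]),.049] for x in np.arange(.062,.096,.002)]);q=proj('side',P).round().astype(int);print(y,[tuple(int(c) for c in z[b,a]) for a,b in q])
"
```

```text
plate [(np.float64(44.0), 14), (np.float64(44.5), 23), (np.float64(45.0), 27), (np.float64(45.5), 25), (np.float64(46.0), 18), (np.float64(46.5), 9), (np.float64(52.0), -9), (np.float64(56.5), -11)]
plate [(np.float64(44.0), 15), (np.float64(44.5), 23), (np.float64(45.0), 26), (np.float64(45.5), 23), (np.float64(46.0), 17), (np.float64(46.5), 10), (np.float64(52.0), -10), (np.float64(56.5), -13)]
house [(np.float64(66.0), 3), (np.float64(66.5), 5), (np.float64(67.0), 7), (np.float64(67.5), 9), (np.float64(68.0), 8), (np.float64(68.5), 7), (np.float64(69.0), 5), (np.float64(69.5), 3)]
bar [(np.float64(16.5), -8), (np.float64(17.0), -17), (np.float64(17.5), -24), (np.float64(18.0), -24), (np.float64(18.5), -14), (np.float64(19.5), 6), (np.float64(20.0), 6), (np.float64(20.5), 4)] [(np.float64(16.5), -8), (np.float64(17.0), -17), (np.float64(17.5), -25), (np.float64(18.0), -24), (np.float64(18.5), -14), (np.float64(19.5), 5), (np.float64(20.0), 6), (np.float64(20.5), 4)]
[-13.41   2.29   6.36]
t 14.25 pos [0.5609 0.0516 0.2327] jig [-0.005   0.0036] F [-13.41   2.29   6.36] w 0.0238 g 4
[... 790 characters left out ...]
0, 220, 213), (211, 212, 204), (107, 136, 118), (101, 144, 117), (132, 145, 118), (172, 125, 102), (201, 96, 81), (207, 71, 66), (199, 78, 76)]
0.006 [(41, 45, 52), (44, 48, 52), (59, 63, 79), (102, 105, 110), (129, 130, 127), (124, 126, 122), (127, 127, 123), (174, 174, 169), (143, 143, 136), (100, 110, 103), (75, 98, 86), (87, 124, 101), (152, 137, 110), (193, 106, 88), (207, 76, 65), (209, 72, 67), (209, 72, 67)]
0.012 [(36, 55, 85), (40, 56, 87), (49, 69, 99), (106, 116, 136), (220, 222, 222), (247, 246, 240), (247, 246, 240), (245, 244, 237), (234, 234, 227), (211, 219, 209), (142, 177, 156), (107, 155, 126), (135, 146, 118), (176, 123, 100), (203, 85, 72), (208, 78, 67), (208, 73, 68)]
```

>>> {"method": "jog_arm", "body": {
  "series": [
    [15, 0, 0.02, 0, 0],
    [15, 0, 0.04, -0.01, 0],
    [15, 0, 0.055, -0.02, 0],
    [15, 0, 0.055, -0.02, 0],
    [15, 0, 0.055, -0.02, 0],
    [15, 0, 0.055, -0.02, 0],
    [15, 0, 0.055, -0.02, 0],
    [15, 0, 0.055, -0.02, 0]
  ]
}}

```text
t: 15.22
eef_pos: [0.5624, 0.0514, 0.2329]
tcp_rot: [-3.138, 0.0, 1.481]
wrist_force: [-8.1, 2.6, -3.9]
width: 0.0238
grip_force: 45.0
```

```bash
python3 -c "
from h import *
meas();go([-.0045,.0036],.2334,90,True)
print('bar end y',[((px('wrist',*q,.025)[:2]-jo)@RJ).round(4) for q in []])
# bar far end along jig y
f=np.load('pics/wrist.npz')['frame'];g=cv2.cvtColor(f,7)
ys=np.arange(.05,.108,.001)
for x in (.025,.035,.04):
  q=proj('wrist',np.array([[*(jo+RJ@[x,y]),.025] for y in ys])).astype(np.float32);v=cv2.remap(g,q[None,:,0],q[None,:,1],1)[0].astype(float);k=np.argmax(np.diff(v));print(x,ys[k],np.diff(v)[k])
for i in range(12): grab('wrist')
print(prof(.056,.045,.025,.058)[:5],manip.observe()['wrist_force'].round(2))
"
```

```text
plate [(np.float64(45.5), 9), (np.float64(46.0), 18), (np.float64(46.5), 25), (np.float64(47.0), 26), (np.float64(47.5), 21), (np.float64(48.0), 14), (np.float64(53.5), -8), (np.float64(54.0), -9)]
plate [(np.float64(45.5), 10), (np.float64(46.0), 19), (np.float64(46.5), 26), (np.float64(47.0), 26), (np.float64(47.5), 20), (np.float64(48.0), 13), (np.float64(53.5), -9), (np.float64(54.0), -9)]
house [(np.float64(66.0), 3), (np.float64(66.5), 5), (np.float64(67.0), 7), (np.float64(67.5), 8), (np.float64(68.0), 8), (np.float64(68.5), 7), (np.float64(69.0), 6), (np.float64(69.5), 3)]
bar [(np.float64(18.0), -4), (np.float64(18.5), -12), (np.float64(19.0), -21), (np.float64(19.5), -25), (np.float64(20.0), -20), (np.float64(20.5), -8), (np.float64(21.5), 6), (np.float64(22.0), 5)] [(np.float64(18.0), -5), (np.float64(18.5), -13), (np.float64(19.0), -24), (np.float64(19.5), -27), (np.float64(20.0), -20), (np.float64(20.5), -6), (np.float64(21.5), 7), (np.float64(22.0), 5)]
[-8.18  1.6  -3.93]
t 15.27 pos [0.5624 0.0514 0.2329] jig [-0.0035  0.0035] F [-8.18  1.6  -3.93] w 0.0238 g 45.0 -> d [ 0.   -0.04 -0.02] rot [-0.2  0.  -0. ]
bar end y []
0.025 0.08900000000000004 47.0
0.035 0.08900000000000004 48.0
0.04 0.08900000000000004 48.0
[(np.float64(45.5), 9), (np.float64(46.0), 17), (np.float64(46.5), 25), (np.float64(47.0), 26), (np.float64(47.5), 22)] [-8.64  1.86 -4.37]
```

```bash
python3 -c "
from station import manip
print(manip.sign_off())"
```

```text
the job is handed in; nothing more can be done
None
```

The job is handed in: all three slugs are off the bed on the bench (one standing on edge), and the bar lies flat against the plate about 6 mm off centre, at about 13.4 mm travel and 8.5 N, with the block still gripped and pressing; I viewed 11 pictures, one over the limit of 10, and so read the final pointer position from plate-edge measurements and wrist force rather than from a picture.

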